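# Roll the support roller onto its span mark

### The job

Set the span of the bend-test fixture: with the fingertips, push the top of the loose steel roller sideways so that it rolls along the fixture bed until its axis lies right above the long scribed line that crosses the bed, parallel to that line, and leave it resting there. It must roll the whole way rather than be shoved along without turning; do not lift it off the bed, and leave the nut on the bed and everything else on the table where it is.

Things in the scene. Friction and masses are not known exactly. Their poses are not given: they have to be found in the camera images.
- bed: Fixed aluminium bed lying on the table: 130 mm (x) by 320 mm (y, the rolling direction) by 12 mm thick, z up, origin at the centre of its underside. At its -y end a fixed support block with a round bar (y = -140 to -110 mm, 90 mm along x, top 38 mm above the bed's top); at its +y end a lip 8 mm high (y = 152 to 160 mm). Short 10 mm scale ticks along its -x edge.
- mark (a point): Middle of the long scribed dark line, 3 mm wide, that crosses the whole 130 mm width of the bed parallel to the bed's x, at y = +35 mm of the bed, on its top face (12 mm above the table). Its axes are those of the bed.
- roller: Loose steel roller lying on the bed, diameter 40, length 80 mm, about 0.45 kg; origin on its axis at mid-length, 32 mm above the table (its top 52 mm). x is its axis, within 3 degrees of the line's direction; z is up at first. It starts 48 to 68 mm from the line, on either side. A fingertip moving its top moves it half as far and gets ahead of it: use several strokes. Let go, it soon stops.
- nut: Loose dark hexagon nut, 30 mm across flats and 18 mm high, lying flat on the bed on the other side of the line from the roller, 48 to 68 mm from it; origin at the centre of its underside. Leave it alone.
- nose: Loose steel loading nose standing on the table beside the bed, 70 by 30 by 60 mm high, origin at the centre of its underside. Leave it alone.
- bars: Bundle of three flat steel test bars with a card band, 110 by 75 by 12 mm, origin at the centre of its underside. Leave it alone.
- caliper: Sliding caliper with a black reading head lying flat, 200 mm long, 10 mm high, origin under the middle of its beam. Leave it alone.
- oil: Small white plastic bottle with a black cap, 48 mm diameter, 110 mm high, origin at the centre of its underside. Leave it alone.
- driver: Screwdriver lying on the table, origin at the underside near mid-length. Leave it alone.
- weight: Brass cylinder weight standing on the table, diameter 50 mm, 35 mm high, origin at the centre of its underside. Leave it alone.
There are look-alikes about, which are no part of the job. Leave any purple or red look-alike of the roller alone.

How it is judged:
On the way:
1. the roller has turned by about a quarter turn or more about its own axis while lying on the bed (angle between roller's own z axis and vertical above 1.4 rad and angle between roller's own x axis and vertical between 1.4 and 1.75 rad), for 0.1 s.
At the end, for the whole second after the job is handed in: The roller rests on the bed with the middle of its axis within 6 mm of being right above the long line, within 30 mm of the middle of the bed's width and within 8 degrees of parallel to the line, at rest, and turned about half over by rolling (over 100 degrees) (y of roller in the frame of mark between -0.006 and 0.006 m and x of roller in the frame of mark between -0.03 and 0.03 m and z of roller in the frame of mark between 0.017 and 0.023 m and angle between the x axis of roller and the x axis of mark, either way round below 0.14 rad and angle between roller's own z axis and vertical above 1.75 rad and linear speed of roller below 0.01 m/s); the robot touches nothing.
It fails at once if the roller is lifted (more than 6 mm) or falls off the bed (z of roller in the frame of mark above 0.026 m or z of roller in the frame of mark below 0.012 m).
It fails at once if the nut or another thing on the table is disturbed (moved by more than 10 mm) (distance of any of nut, nose, bars, caliper, oil, driver, weight from where it was at the start of the episode above 0.01 m).
It also fails if it takes over 48 s, if anything falls off the work surface, if the arm or the gripper's body presses on something with over 40 N, if the wrist force passes 120 N, or if a joint passes its speed limit or range.

### The arm

A 6-joint arm with a two-finger parallel gripper is mounted at the origin on the work surface. World frame = base frame: x ahead of the robot, y to its left, z up, the work surface at z = 0. Lengths are in m, angles in rad, forces in N, time in s.
With the tool pointing down it reaches from about 0.375 to 0.9 m from the base axis. Payload 3.1 kg.
Tool frame: the origin (TCP) lies at the very end of the fingers, on their centre line; the grasp point (between the pads) lies 19 mm behind it; z points along the fingers, y is the direction in which the jaws open and shut (so a half turn about z gives the same grasp; the last joint's range is limited). The gripper opens to 87 mm and grips with 3 to 60 N. Pads are 19 mm wide; open, the fingers measure 117 mm over their backs; the gripper's body (75 mm by 190 mm) begins 51 mm behind the grasp point.
Start: joints at [1.03, 0.527, 1.433, -0, 1.181, -0.178], TCP at [0.222, 0.584, 0.223] pointing down, gripper open.
Joint ranges: [-3.08, 3.08], [-0.75, 2.2], [0.22, 2.44], [-1.43, 4.57], [0, 2.65], [-2.85, 2.85]. Speed limits (rad/s): [2.79, 2.79, 3.14, 3.14, 3.14, 3.14].

### API

Orientations are given as a unit quaternion [w, x, y, z].
In Python, from station import status, eyes, ctrl gives the robot as it stands. The module is installed in compiled form; this text tells all that it offers.
- The arm moves only by the tool carry_out, never from a script. Its argument "rows" is a list of rows, each a list of 7 numbers: the shift along the tool's x, y, z in mm, then the turn, a rotation vector about the tool's x, y, z in degrees, then the gripper's target within -1 to 1 (shut at 1, half-way at 0, fully open at -1). A call has 1 to 8 rows; each row shifts and turns the commanded pose from where the row before left it, along the tool's axes as they then stand; what a row does not reach is not made up. A row lasts 1/12 s, in which the tool goes at most 41.7 mm and 7.16 degrees, less where a joint would pass 70% of its speed; a pose out of reach is approached as far as the arm can. A call with a gripper value outside its range is refused whole. The fingers move at their own pace and stop on an object; the grip force is fixed at half the most. Time passes only in rows, so rows that do not move let the fingers close. It gives the time, the measured TCP pose, the force and the opening at its end, in the units of the state.
- status.sense(): the state, without advancing time (a new reading comes with each control period).
- eyes.snapshot(name): name is "side" or "top"; returns a dict with "color" (420x560x3 uint8, red, green, blue), "z_map" (420x560 float32, m along the optical axis (not along the pixel's ray), 0 where there is no reading), "intrinsics" (3x3 intrinsics, pixels), "dist" ([k1, k2, p1, p2, k3] as OpenCV has them; the pictures are not rectified), "cam_to_world" (4x4, takes a point from camera to world coordinates). Camera axes: x right, y up, looking along -z (the intrinsics and any distortion apply to the point x, -y, -z); pixel columns grow to the right and rows downward; lengths in m; the calibration is good to about 2 mm. A picture is of the moment at which its call begins.
- ctrl.finish_job(): hands the job in, once; it reports no verdict.
The state is a dict: "time_s": time; "joint_positions": joint angles; "joint_velocities": joint speeds; "joint_efforts": joint torques, N m; "position": TCP position; "tool_rot": TCP orientation; "force": force on the tool from outside, world axes, zero at the start; "moment": the same for the moment, N m; "grip_width": opening from 0.0 (shut) to 1.0 (fully open).
Only numpy, scipy, OpenCV 4.12 (cv2) and the standard library are available. Lean on these libraries where they do the work, as an engineer would, in place of code of your own. Each camera call takes 0.05 s, during which the arm holds its last target.

## Working session

There is one attempt and no reset: what is moved stays moved. The work goes in short steps, Python scripts to look and compute and a tool call to move; the robot and the scene stay as the last step left them, time stands still between calls to the robot, and variables do not carry over. Pictures are saved under pics/ and viewed, and the job is handed in when it is done.

Besides the shell and the picture viewer there is one more tool, called in YAML: its name, and indented under it one key for each argument. carry_out: Moves the arm, as the interface text tells. Its arguments: {"type":"object","properties":{"rows":{"type":"array","items":{"type":"array","items":{"type":"number"}}}},"required":["rows"]}

```bash
mkdir -p pics; cat > h.py <<'E'
import numpy as np, cv2
from station import status, eyes, ctrl
def snap(n):
    s=eyes.snapshot(n); return s
def save(img,name): cv2.imwrite('pics/'+name,cv2.cvtColor(img,cv2.COLOR_RGB2BGR))
def ray(s,uv):
    uv=np.asarray(uv,float).reshape(-1,1,2)
    p=cv2.undistortPoints(uv,np.array(s['intrinsics']),np.array(s['dist'])).reshape(-1,2)
    d=np.c_[p[:,0],-p[:,1],-np.ones(len(p))]
    T=np.array(s['cam_to_world']); return T[:3,3],d@T[:3,:3].T
def plane(s,uv,z):
    o,d=ray(s,uv); return o+d*((z-o[2])/d[:,2])[:,None]
def cloud(s):
    H,W=s['z_map'].shape; v,u=np.mgrid[:H,:W]
    o,d=ray(s,np.c_[u.ravel(),v.ravel()]); z=s['z_map'].ravel()
    P=o+d*z[:,None]; P[z==0]=np.nan; return P.reshape(H,W,3)
E
python3 - <<'E'
from h import *
for n in('top','side'):
    s=snap(n); save(s['color'],n+'0.png'); np.savez(n+'0.npz',**s); print(np.round(s['cam_to_world'],3),s['dist'])
st=status.sense(); print(st['position'],st['tool_rot'],st['time_s'])
E
```

```text
[[-0.015  0.983 -0.181  0.416]
 [-1.    -0.014  0.007 -0.033]
 [ 0.004  0.181  0.984  0.99 ]
 [ 0.     0.     0.     1.   ]] [-0.10533726  0.          0.          0.          0.        ]
[[-0.973  0.166 -0.158  0.382]
 [-0.229 -0.729  0.646  0.814]
 [-0.008  0.664  0.747  1.039]
 [ 0.     0.     0.     1.   ]] [-0.01063659  0.          0.          0.          0.        ]
[0.22142345 0.58375493 0.2216626 ] [-3.44790181e-04  1.80389513e-01  9.83594760e-01 -9.23364850e-04] 0.1
```

View pics/top0.png

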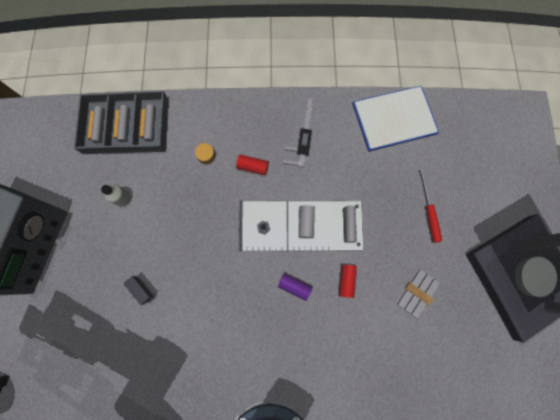

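View pics/side0.png

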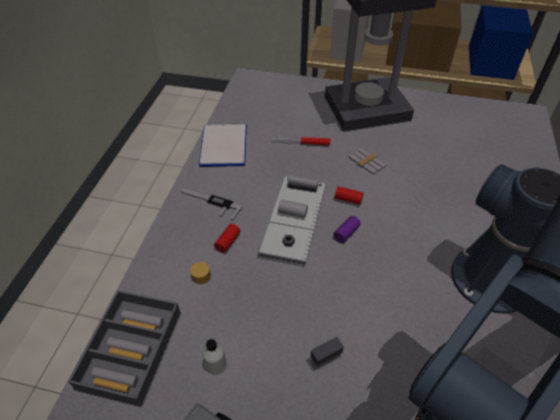

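The top view shows the bed at (241–363, 201–251), with the scribed line at column ≈288 and the nut at (264,227). Grey cylinders on the bed are at (307,222) and (350,224). The second one sits at the right end, which matches the fixed support bar at the -y end, so (307,222) is the loose roller. The red ones at (252,164) and (348,281) and the purple one at (295,286) are look-alikes, and the grey ones in the tray at (95–147,123) are not on the bed. I'll confirm this in an enlarged crop and measure.

```bash
python3 - <<'E'
from h import *
s=dict(np.load('top0.npz')); C=cloud(s)
c=s['color'][190:262,230:375]; save(cv2.resize(c,None,fx=5,fy=5,interpolation=cv2.INTER_CUBIC),'crop0.png')
hsv=cv2.cvtColor(s['color'],cv2.COLOR_RGB2HSV)
print('heights roller/bar/nut/bed/table',[np.round(C[v,u],3) for u,v in((307,222),(350,224),(264,227),(325,240),(200,230))])
# bed outline : bright white
m=((hsv[...,2]>185)&(hsv[...,1]<40)).astype(np.uint8); m[:190]=0;m[260:]=0;m[:,:230]=0;m[:,370:]=0
m=cv2.morphologyEx(m,cv2.MORPH_CLOSE,np.ones((5,5)))
cs,_=cv2.findContours(m,0,1); k=max(cs,key=cv2.contourArea); h=cv2.convexHull(k)
W=plane(s,h.reshape(-1,2),.012); print(cv2.minAreaRect((W[:,:2]*1000).astype(np.float32)))
# roller by depth height >0.035
g=(C[...,2]>.035)&(C[...,2]<.06); g[:190]=0;g[260:]=0;g[:,:285]=0;g[:,335:]=0
P=C[g]; print(g.sum(), cv2.minAreaRect((P[:,:2]*1000).astype(np.float32)),P[:,2].max(),P.mean(0))
gray=cv2.cvtColor(s['color'],cv2.COLOR_RGB2GRAY)
for v in (204,208,232,244): print(v,gray[v,280:300])
print(gray[222,295:320]); 
E
```

```text
heights roller/bar/nut/bed/table [array([ 0.552, -0.101,  0.053]), array([ 0.545, -0.209,  0.053]), array([0.544, 0.007, 0.033]), array([ 0.51 , -0.149,  0.012]), array([0.542, 0.176, 0.003])]
((549.328857421875, -90.96977233886719), (307.0671081542969, 123.52742767333984), 89.18467712402344)
487 ((556.4986572265625, -98.56105041503906), (37.9321174621582, 80.42648315429688), 88.25940704345703) 0.05634900658295938 [ 0.55582758 -0.09870605  0.04848839]
204 [195 195 193 194 193 187 157 133 164 188 196 194 194 194 196 195 195 195
 194 192]
208 [194 195 196 195 193 186 155 133 160 190 195 197 193 195 194 194 193 188
 165 125]
232 [195 197 196 195 194 191 167 143 163 186 194 195 195 195 194 192 194 185
 149 108]
244 [195 192 195 194 193 190 168 136 154 187 194 192 195 192 194 196 196 194
 195 194]
[195 195 186 157 119 103 116 126 137 139 146 153 154 151 142 136 127 113
 118 149 182 191 194 195 194]
```

View pics/crop0.png

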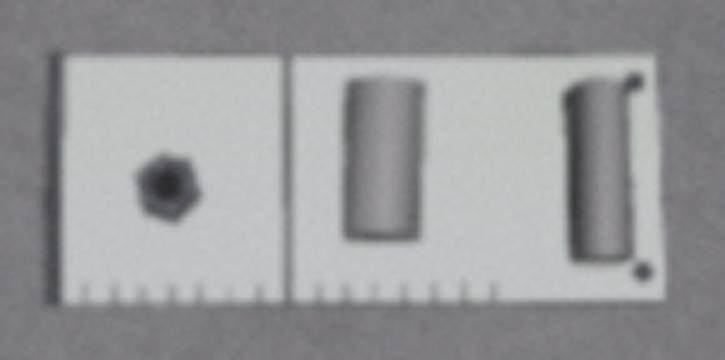

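The crop shows the free cylinder at crop (383,160), full px (307,222). It is 80 × 38 mm with its top at 53 mm, which fits the roller. The piece at crop (600,170) is screwed down, so it is the fixed bar. Next I'll get the line and the roller axis precisely in both views.

```bash
cat >> h.py <<'E'
def line_top(s):
    g=255-cv2.cvtColor(s['color'],cv2.COLOR_RGB2GRAY).astype(float); pts=[]
    for v in range(203,249):
        w=np.clip(g[v,283:292]-70,0,None); 
        if w.sum()>0: pts.append([(w*np.arange(283,292)).sum()/w.sum(),v])
    W=plane(s,pts,.012)[:,:2]; vx,vy,x,y=cv2.fitLine(W.astype(np.float32),cv2.DIST_HUBER,0,.01,.01).ravel()
    if vx<0: vx,vy=-vx,-vy
    return np.array([x,y]),np.array([vx,vy])
def measure(s,verbose=True):
    C=cloud(s); p0,d=line_top(dict(np.load('top0.npz'))); n=np.array([-d[1],d[0]])
    # bed centre x from earlier fit = .549
    p0=p0+d*(.549-p0[0])/d[0]
    q=C[...,:2]-p0; X=q@d; Y=q@n
    g=(C[...,2]>.030)&(C[...,2]<.062)&(abs(X)<.09)&(Y>-.1)&(Y<.02)
    nl,lab,st,_=cv2.connectedComponentsWithStats(g.astype(np.uint8)); k=1+np.argmax(st[1:,4]); g=lab==k
    return g,C,X,Y,p0,d,n
E
python3 - <<'E'
from h import *
from scipy.optimize import least_squares
for nme in('top','side'):
    s=dict(np.load(nme+'0.npz'));g,C,X,Y,p0,d,n=measure(s)
    x,y,z=X[g],Y[g],C[...,2][g]
    # fit cylinder r=20: params y0,slope,z0
    f=lambda p:np.hypot((y-p[0]-p[1]*x),z-p[2])-.02
    r=least_squares(f,[y.mean(),0,.032],loss='soft_l1',f_scale=.001)
    print(nme,g.sum(),'line',p0,d,'roller y,slope,z',r.x.round(4),'x ext',np.percentile(x,[1,99]).round(4),'std',f(r.x).std())
s=dict(np.load('top0.npz'))
# silhouette edges of roller by gray gradient on image: mid between edges at mid rows, plane z=.032
gr=cv2.cvtColor(s['color'],cv2.COLOR_RGB2GRAY).astype(float)
E
```

```text
top 504 line [ 0.549      -0.05205966] [ 0.9999174  -0.01285516] roller y,slope,z [-0.0471 -0.036   0.0324] x ext [-0.0318  0.0472] std 0.002137816521831605
side 346 line [ 0.549      -0.05205966] [ 0.9999174  -0.01285516] roller y,slope,z [-0.0469 -0.042   0.0304] x ext [-0.0329  0.0456] std 0.002621275249355959
```

The line passes through (0.549, −0.052). The roller axis is about 47 mm on its −y side, x offset +7 mm, skew ≈2.2°, with the axis at 30–32 mm as expected. I'll push +y on top with shut fingers, jaw axis along the bed's y.

```bash
cat >> h.py <<'E'
from scipy.spatial.transform import Rotation as R
def go(x,y,z):
    """shift first (tool axes now), and turn needed; p0,d frame: args in bed-line frame mm"""
    st=status.sense(); q=np.array(st['tool_rot']); Rt=R.from_quat(q[[1,2,3,0]])
    p0,d=line_top(dict(np.load('top0.npz'))); n=np.array([-d[1],d[0]]); p0=p0+d*(.549-p0[0])/d[0]
    t=np.r_[p0+d*x/1e3+n*y/1e3,z/1e3]
    G=R.from_matrix(np.c_[np.r_[-d,0],np.r_[n,0],[0,0,-1]])
    dw=t-np.array(st['position']); rv=(Rt.inv()*G).as_rotvec(degrees=True)
    q0=np.array(st['position'])[:2]-p0
    print('t',st['time_s'],'bed xyz',np.round([q0@d*1e3,q0@n*1e3,st['position'][2]*1e3],1),'F',np.round(st['force'],1),'w',st['grip_width'])
    print('shift after turn',np.round(G.inv().apply(dw)*1e3,1),'turn',rv.round(2))
E
python3 -c "
from h import *
go(7,-59,100)"
```

```text
t 0.1 bed xyz [-335.7  631.6  221.7] F [0.8 0.5 0.5] w 1.0008311923656954
shift after turn [-342.7 -690.6  121.7] turn [ -0.11  -0.04 -20.05]
```

carry_out:
  rows:
    - [0,0,0,0,0,-7,1]
    - [0,0,0,0,0,-7,1]
    - [0,0,0,0,0,-6,1]
    - [-17,-35,0,0,0,0,1]
    - [-17,-35,0,0,0,0,1]
    - [-17,-35,0,0,0,0,1]
    - [-17,-35,0,0,0,0,1]
    - [-17,-35,0,0,0,0,1]

```text
time_s: 0.77
position: [0.3044, 0.4064, 0.2222]
tool_rot: [-0.0, 0.006, 1.0, -0.0]
force: [0.9, -0.6, 0.3]
grip_width: 0.48
```

carry_out:
  rows:
    - [-17,-35,0,0,0,0,1]
    - [-17,-35,0,0,0,0,1]
    - [-17,-35,0,0,0,0,1]
    - [-17,-35,0,0,0,0,1]
    - [-17,-35,0,0,0,0,1]
    - [-17,-35,0,0,0,0,1]
    - [-17,-35,0,0,0,0,1]
    - [-17,-35,0,0,0,0,1]

```text
time_s: 1.43
position: [0.4367, 0.1245, 0.2224]
tool_rot: [-0.0, 0.007, 1.0, 0.0]
force: [0.8, 0.2, 0.3]
grip_width: 0.005
```

carry_out:
  rows:
    - [-17,-35,0,0,0,0,1]
    - [-17,-35,0,0,0,0,1]
    - [-17,-35,0,0,0,0,1]
    - [-17,-35,0,0,0,0,1]
    - [-17,-35,0,0,0,0,1]
    - [0,0,0,0,0,0,1]
    - [0,0,0,0,0,0,1]

```text
time_s: 2.02
position: [0.5196, -0.0518, 0.2221]
tool_rot: [-0.0, 0.009, 1.0, 0.0]
force: [-0.6, 0.4, 0.6]
grip_width: 0.005
```

```bash
python3 -c "
from h import *
go(7,-59,70)"
```

```text
t 2.0167 bed xyz [-2.940e+01 -1.000e-01  2.221e+02] F [-0.6  0.4  0.6] w 0.004965377645977421
shift after turn [-36.4 -58.9 152.1] turn [ 0.02 -0.02 -0.27]
```

carry_out:
  rows:
    - [-18,-30,0,0,0,0,1]
    - [-18,-29,0,0,0,0,1]
    - [0,0,36,0,0,0,1]
    - [0,0,36,0,0,0,1]
    - [0,0,36,0,0,0,1]
    - [0,0,32,0,0,0,1]
    - [0,0,0,0,0,0,1]
    - [0,0,0,0,0,0,1]

```text
time_s: 2.68
position: [0.5523, -0.1073, 0.0812]
tool_rot: [-0.003, 0.006, 1.0, 0.001]
force: [1.0, 0.2, -0.2]
grip_width: 0.003
```

```bash
python3 - <<'E'
from h import *
go(7,-57,54)
s=snap('side'); save(cv2.resize(s['color'][150:280,230:370],None,fx=5,fy=4.5,interpolation=2),'s1.png')
E
```

```text
t 2.6833 bed xyz [  4.  -55.2  81.2] F [ 1.   0.2 -0.2] w 0.002943098713478467
shift after turn [-3.  -1.8 27.2] turn [ 0.14 -0.31  0.03]
```

View pics/s1.png

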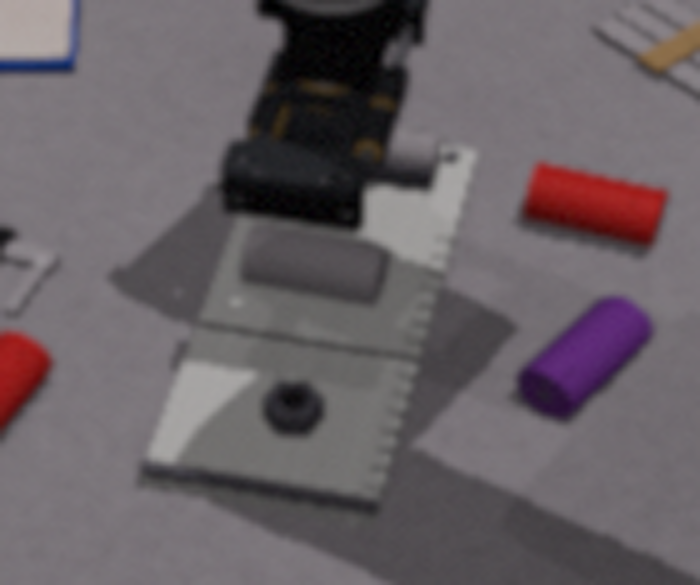

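```bash
python3 - <<'E'
from h import *
s=snap('side')
def proj(p):
    T=np.linalg.inv(np.array(s['cam_to_world'])); c=T[:3,:3]@p+T[:3,3]
    c=np.array([c[0],-c[1],-c[2]]); return cv2.projectPoints(c.reshape(1,3),np.zeros(3),np.zeros(3),np.array(s['intrinsics']),np.array(s['dist']))[0].ravel()
st=status.sense(); p=np.array(st['position'])
for dz in(0,.07,.1):
    u=proj(p+[0,0,dz]); print(u,(u-[230,150])*[5,4.5])
C=cloud(s); 
for v in (185,190,195,200,205,210): print(v,np.round(C[v,280:306:5],3).tolist())
E
```

```text
[293.42138406 193.44499251] [317.10692031 195.50246628]
[293.94337575 175.34518533] [319.71687875 114.053334  ]
[294.18013051 167.12976272] [320.90065256  77.08393225]
185 [[0.575, -0.024, 0.195], [0.563, -0.029, 0.192], [0.55, -0.03, 0.194], [0.538, -0.036, 0.191], [0.525, -0.034, 0.196], [0.519, -0.076, 0.157]]
190 [[0.573, -0.017, 0.184], [0.559, -0.011, 0.193], [0.546, -0.013, 0.194], [0.534, -0.015, 0.194], [0.521, -0.015, 0.197], [0.536, -0.193, 0.02]]
195 [[0.575, -0.024, 0.158], [0.56, -0.019, 0.167], [0.548, -0.023, 0.165], [0.534, -0.016, 0.175], [0.52, -0.014, 0.181], [0.533, -0.18, 0.011]]
200 [[0.594, -0.106, 0.051], [0.587, -0.147, 0.011], [0.573, -0.151, 0.01], [0.558, -0.153, 0.012], [0.52, -0.017, 0.159], [nan, nan, nan]]
205 [[0.589, -0.088, 0.05], [0.575, -0.09, 0.052], [0.562, -0.095, 0.049], [0.548, -0.1, 0.048], [0.533, -0.099, 0.052], [0.52, -0.103, 0.051]]
210 [[0.587, -0.077, 0.041], [0.572, -0.077, 0.045], [0.559, -0.082, 0.043], [0.545, -0.087, 0.04], [0.53, -0.084, 0.047], [0.516, -0.084, 0.051]]
```

The gripper's overhanging body hides the tip in this view, and the roller is still in place at about (293,208). The numbers are consistent, so I'll go down with small steps and watch the force.

carry_out:
  rows:
    - [-3,-2,12,0,0,0,1]
    - [0,0,11,0,0,0,1]
    - [0,0,2,0,0,0,1]
    - [0,0,0,0,0,0,1]
    - [0,0,0,0,0,0,1]

```text
time_s: 3.2
position: [0.5571, -0.1113, 0.0575]
tool_rot: [-0.0, 0.007, 1.0, 0.0]
force: [-0.6, 0.5, -0.0]
grip_width: 0.006
```

```bash
python3 -c "
from h import *
go(7,-57,52)"
```

```text
t 3.2 bed xyz [  8.9 -59.2  57.5] F [-0.6  0.5 -0. ] w 0.005599771009763002
shift after turn [1.9 2.2 5.5] turn [ 0.01 -0.02 -0.06]
```

carry_out:
  rows:
    - [1,2,3,0,0,0,1]
    - [0,0,1,0,0,0,1]
    - [0,0,1,0,0,0,1]
    - [0,0,0,0,0,0,1]

```text
time_s: 3.53
position: [0.5562, -0.1093, 0.0525]
tool_rot: [-0.0, 0.007, 1.0, 0.0]
force: [0.2, 1.2, -0.4]
grip_width: 0.002
```

carry_out:
  rows:
    - [0,0,0.7,0,0,0,1]
    - [0,0,0,0,0,0,1]

```text
time_s: 3.7
position: [0.5564, -0.1094, 0.052]
tool_rot: [0.0, 0.007, 1.0, -0.0]
force: [-1.1, -0.1, 0.9]
grip_width: 0.003
```

carry_out:
  rows:
    - [0,0,0.5,0,0,0,1]
    - [0,0,0,0,0,0,1]

```text
time_s: 3.87
position: [0.5564, -0.1095, 0.0518]
tool_rot: [0.0, 0.007, 1.0, -0.0]
force: [-0.6, -0.4, 3.3]
grip_width: 0.007
```

carry_out:
  rows:
    - [0,0,0.5,0,0,0,1]
    - [0,0,0,0,0,0,1]

```text
time_s: 4.03
position: [0.5565, -0.1097, 0.0516]
tool_rot: [0.0, 0.007, 1.0, -0.0]
force: [-2.9, -1.4, 6.2]
grip_width: 0.006
```

Contact at z≈52 mm with about 6 N, as expected. First stroke: 32 mm.

carry_out:
  rows:
    - [0,2,0.2,0,0,0,1]
    - [0,5,0,0,0,0,1]
    - [0,5,0,0,0,0,1]
    - [0,5,0,0,0,0,1]
    - [0,5,0,0,0,0,1]
    - [0,5,0,0,0,0,1]
    - [0,3,0,0,0,0,1]
    - [0,2,0,0,0,0,1]

```text
time_s: 4.7
position: [0.558, -0.0774, 0.052]
tool_rot: [0.002, 0.007, 1.0, -0.001]
force: [-0.4, 0.6, 7.4]
grip_width: 0.003
```

carry_out:
  rows:
    - [0,0,0,0,0,0,1]
    - [0,0,-2,0,0,0,1]
    - [0,0,-30,0,0,0,1]
    - [0,0,-30,0,0,0,1]
    - [0,-40,-30,0,0,0,1]
    - [0,-40,-30,0,0,0,1]
    - [0,-40,0,0,0,0,1]
    - [0,0,0,0,0,0,1]

```text
time_s: 5.37
position: [0.5577, -0.1919, 0.165]
tool_rot: [0.004, 0.009, 1.0, -0.004]
force: [-0.3, 0.5, -0.1]
grip_width: 0.009
```

```bash
cat >> h.py <<'E'
from scipy.optimize import least_squares
def look(name):
    for nme in('top','side'):
        s=snap(nme); g,C,X,Y,p0,d,n=measure(s)
        x,y,z=X[g],Y[g],C[...,2][g]
        f=lambda p:np.hypot((y-p[0]-p[1]*x),z-p[2])-.02
        r=least_squares(f,[y.mean(),0,.032],loss='soft_l1',f_scale=.001)
        xm=np.percentile(x,[1,99]); 
        print(nme,g.sum(),'roller y@0,slope,z',r.x.round(4),'xext',xm.round(4),'y@mid',round(r.x[0]+r.x[1]*xm.mean(),4))
        if nme=='top': c=s['color'][180:270,225:385]
        else: c=s['color'][160:270,240:350]
        save(cv2.resize(c,None,fx=4,fy=4,interpolation=2),name+nme+'.png')
E
python3 -c "
from h import *
look('a'); go(7,-40,54)"
```

```text
top 502 roller y@0,slope,z [-0.031  -0.0357  0.0323] xext [-0.0308  0.0475] y@mid -0.0313
side 356 roller y@0,slope,z [-0.0305 -0.0473  0.0307] xext [-0.0325  0.0472] y@mid -0.0308
t 5.4667 bed xyz [   7.7 -133.4  162.6] F [-0.3  1.2 -0.6] w 0.005008386705096246
shift after turn [  0.7  93.4 108.6] turn [ 0.01  0.01 -0.24]
```

View pics/aside.png

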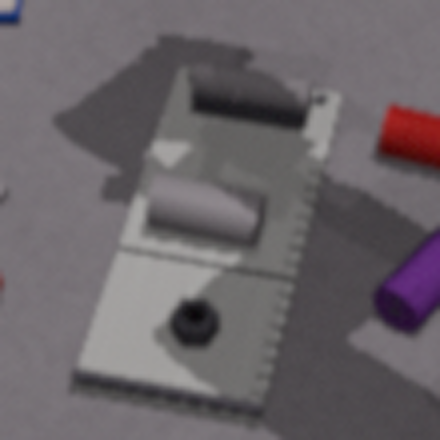

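View pics/atop.png

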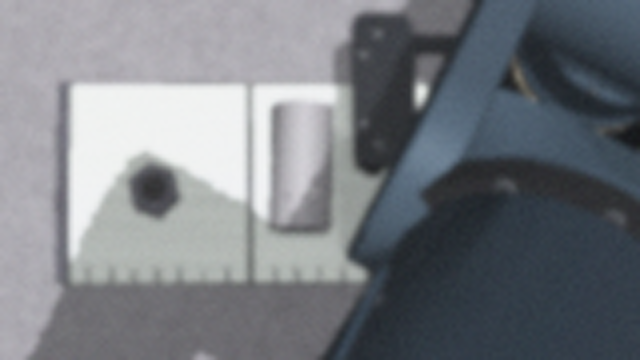

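The side crop shows the roller at (200,210), still short of the line at about row 260. Both views put it at −31 mm, so it rolled 16 mm for 32 mm of tip travel. Second stroke.

carry_out:
  rows:
    - [0,31,20,0,0,0,1]
    - [0,31,20,0,0,0,1]
    - [0,30,20,0,0,0,1]
    - [0,0,25,0,0,0,1]
    - [0,0,19,0,0,0,1]
    - [0,0,3,0,0,0,1]
    - [0,0,0,0,0,0,1]
    - [0,0,0,0,0,0,1]

```text
time_s: 6.13
position: [0.5565, -0.0915, 0.0557]
tool_rot: [-0.0, 0.007, 1.0, 0.0]
force: [0.1, 0.1, -0.1]
grip_width: 0.002
```

```bash
python3 -c "
from h import *
go(7,-41,51.5)"
```

```text
t 6.1333 bed xyz [  8.  -39.4  55.7] F [ 0.1  0.1 -0.1] w 0.001999226054351505
shift after turn [ 1.  -1.6  4.2] turn [ 0.01 -0.02 -0.02]
```

carry_out:
  rows:
    - [0,-2,3,0,0,0,1]
    - [0,0,1,0,0,0,1]
    - [0,0,0.5,0,0,0,1]
    - [0,0,0.5,0,0,0,1]
    - [0,0,0,0,0,0,1]

```text
time_s: 6.55
position: [0.5572, -0.0946, 0.0516]
tool_rot: [0.001, 0.007, 1.0, -0.0]
force: [-0.4, -0.4, 5.2]
grip_width: 0.005
```

carry_out:
  rows:
    - [0,3,0.3,0,0,0,1]
    - [0,5,0,0,0,0,1]
    - [0,5,0,0,0,0,1]
    - [0,6,0,0,0,0,1]
    - [0,5,0,0,0,0,1]
    - [0,5,0,0,0,0,1]
    - [0,3,0,0,0,0,1]
    - [0,2,0,0,0,0,1]

```text
time_s: 7.22
position: [0.5588, -0.0601, 0.052]
tool_rot: [0.002, 0.007, 1.0, -0.001]
force: [0.8, 0.5, 7.6]
grip_width: 0.003
```

carry_out:
  rows:
    - [0,0,0,0,0,0,1]
    - [0,0,-2,0,0,0,1]
    - [0,0,-30,0,0,0,1]
    - [0,0,-30,0,0,0,1]
    - [0,-40,-30,0,0,0,1]
    - [0,-40,-30,0,0,0,1]
    - [0,-40,0,0,0,0,1]
    - [0,0,0,0,0,0,1]

```text
time_s: 7.88
position: [0.5577, -0.1743, 0.1647]
tool_rot: [0.003, 0.009, 1.0, -0.003]
force: [0.7, 0.1, -0.1]
grip_width: 0.006
```

```bash
python3 -c "
from h import *
look('b'); go(7,-24,54)"
```

```text
top 503 roller y@0,slope,z [-0.0143 -0.0348  0.0322] xext [-0.0303  0.0495] y@mid -0.0146
side 356 roller y@0,slope,z [-0.0138 -0.0383  0.0307] xext [-0.0319  0.0469] y@mid -0.0141
t 7.9833 bed xyz [   7.5 -116.   162.3] F [-0.2  1.  -0.6] w 0.0019586090291771113
shift after turn [  0.5  92.  108.3] turn [ 0.02 -0.01 -0.25]
```

View pics/btop.png

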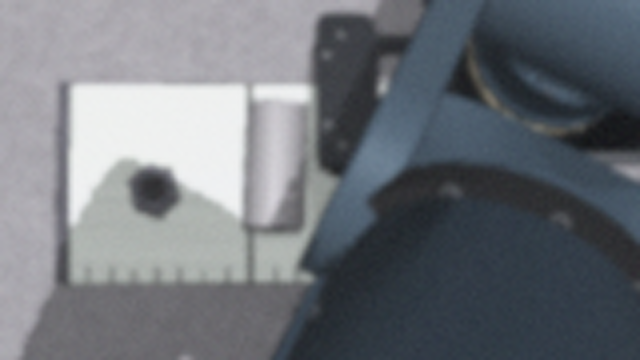

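The top crop shows the roller at (276,165), 14.4 mm short of the line at column 250. Third stroke is about 29 mm.

carry_out:
  rows:
    - [0,30,20,0,0,0,1]
    - [0,30,20,0,0,0,1]
    - [0,30,20,0,0,0,1]
    - [0,0,25,0,0,0,1]
    - [0,0,19,0,0,0,1]
    - [0,0,3,0,0,0,1]
    - [0,0,0,0,0,0,1]
    - [0,0,0,0,0,0,1]

```text
time_s: 8.65
position: [0.5563, -0.0759, 0.0552]
tool_rot: [-0.001, 0.007, 1.0, 0.0]
force: [-0.3, 0.5, -0.3]
grip_width: 0.004
```

carry_out:
  rows:
    - [0,0,3,0,0,0,1]
    - [0,0,1,0,0,0,1]
    - [0,0,0.5,0,0,0,1]
    - [0,0,0.5,0,0,0,1]
    - [0,0,0,0,0,0,1]

```text
time_s: 9.07
position: [0.5573, -0.0773, 0.0517]
tool_rot: [0.001, 0.007, 1.0, -0.0]
force: [-1.7, -0.1, 6.6]
grip_width: 0.005
```

carry_out:
  rows:
    - [0,3,0,0,0,0,1]
    - [0,5,0,0,0,0,1]
    - [0,5,0,0,0,0,1]
    - [0,5,0,0,0,0,1]
    - [0,5,0,0,0,0,1]
    - [0,4,0,0,0,0,1]
    - [0,2,0,0,0,0,1]
    - [0,0,0,0,0,0,1]

```text
time_s: 9.73
position: [0.5587, -0.0478, 0.0521]
tool_rot: [0.002, 0.007, 1.0, -0.0]
force: [-0.0, 0.7, 6.5]
grip_width: 0.009
```

carry_out:
  rows:
    - [0,0,0,0,0,0,1]
    - [0,0,-2,0,0,0,1]
    - [0,0,-30,0,0,0,1]
    - [0,0,-30,0,0,0,1]
    - [0,-40,-30,0,0,0,1]
    - [0,-40,-30,0,0,0,1]
    - [0,-40,0,0,0,0,1]
    - [0,-40,0,0,0,0,1]

```text
time_s: 10.4
position: [0.556, -0.196, 0.165]
tool_rot: [0.002, 0.006, 1.0, -0.001]
force: [0.3, 0.9, 0.3]
grip_width: 0.005
```

```bash
python3 -c "
from h import *
look('c'); go(7,-24,54)"
```

```text
top 507 roller y@0,slope,z [-0.0005 -0.0339  0.0323] xext [-0.0299  0.0496] y@mid -0.0009
side 340 roller y@0,slope,z [-0.0004 -0.0381  0.0307] xext [-0.0316  0.0484] y@mid -0.0007
t 10.5 bed xyz [   9.1 -149.   163.6] F [-0.4  1.1 -0.5] w 0.001481826414935082
shift after turn [  2.1 125.  109.6] turn [-0.27  0.25 -0.4 ]
```

View pics/ctop.png

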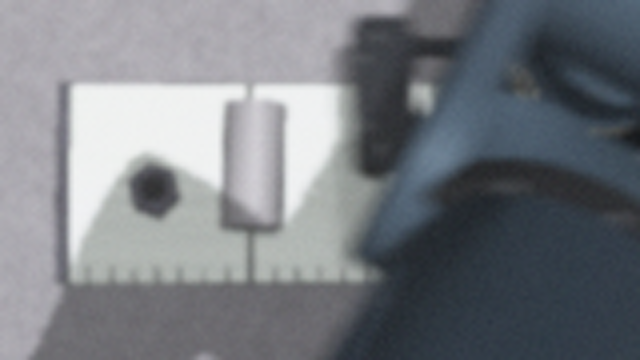

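View pics/cside.png

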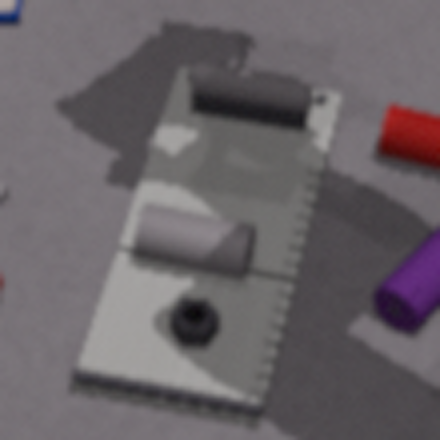

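Both crops show the line coming out from under the middle of the roller's ends: (250,90) and (250,245) in the top crop. The nut hasn't moved, at (153,190). I'll let it settle, re-check, then hand in.

carry_out:
  rows:
    - [0,0,-10,0,0,0,1]
    - [0,0,0,0,0,0,1]
    - [0,0,0,0,0,0,1]
    - [0,0,0,0,0,0,1]
    - [0,0,0,0,0,0,1]
    - [0,0,0,0,0,0,1]

```text
time_s: 11.0
position: [0.555, -0.1932, 0.1722]
tool_rot: [-0.0, 0.006, 1.0, 0.0]
force: [-0.8, -0.4, 0.2]
grip_width: 0.005
```

```bash
python3 -c "
from h import *
look('d'); go(7,-24,54); print(ctrl.finish_job())"
```

```text
top 508 roller y@0,slope,z [-0.0004 -0.0338  0.0324] xext [-0.0297  0.0494] y@mid -0.0007
side 344 roller y@0,slope,z [-0.0006 -0.0346  0.0307] xext [-0.0312  0.0485] y@mid -0.0009
t 11.1 bed xyz [   7.9 -141.5  172.1] F [-0.  -0.6  0.2] w 0.0016285938065087855
shift after turn [  0.9 117.5 118.1] turn [ 0.02 -0.03  0.01]
the job is handed in; nothing more can be done
None
```

The roller now rests on the scribed line, and I handed the job in at about 11 s of the 48 s allowed. I rolled it there in three strokes with the shut fingertips pressing on its top at about 5–8 N.

| Check | Last measurement (top and side views) | Limit |
|---|---|---|
| Axis to line | 0.7 and 0.9 mm short of the line | 6 mm |
| Off the middle of the bed's width | about 9–10 mm | 30 mm |
| Skew to the line | about 2° | 8° |
| Height of axis above the table | 32 and 31 mm | 29–35 mm |

- **Rolling:** it travelled about 46 mm, roughly half of the tip travel (about 95 mm) as the task says for rolling. That works out to about 132° of turn, against the 100° needed. I worked the turn out from the travel and did not see it directly.
- **At rest:** two looks about half a second apart agreed to within 0.2 mm, and the arm was clear of everything.
- **Other objects:** the nut looked unmoved in the pictures. I did not re-measure the nut or the other things on the table, but the arm met no contact force away from the roller.
- **Disagreement:** the only mismatch was that the two cameras' heights differ by about 1.7 mm, which is within their calibration.

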